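# Draw the border block from under the stack and lay it in the register square

### The job

In the block-print workshop, the long narrow border block lies at the bottom of the stack of printing blocks in the bench rack, with one end sticking out between the front posts. Draw it out from under the stack so that the other three blocks settle in the rack still neatly stacked and upright, then lay the border block carved face down on the table in the inside corner of the steel register square: one long side tight along the long leg and one end tight against the short leg, either way round. Leave the other things on the table where they are.

Things in the scene. Friction and masses are not known exactly. Their poses are not given: they have to be found in the camera images.
- border_mid (a point): Centre (half-way up) of the border block: loose wooden bar 200 long (x) x 45 wide (y) x 16 mm thick (z up, carved face below), 0.1 kg, same both ways round. It lies flat on the rack's deck (centre 26 mm up) under the stack, within 4 degrees of the rack's x axis; 28 to 36 mm of one end sticks out past the front posts. Friction resists the pull with some 5 to 15 N.
- block1_mid (a point): Centre (half-way up) of the lowest stacked block, 140 (x) x 165 (y) x 32 mm, 0.28 kg, resting on the border block. Carried along 5 to 15 mm, it meets the front posts (too wide to pass). It rocks back up to 14 degrees as the border block goes, then drops 16 mm on to the deck: centre 34 mm above the table.
- block2_mid (a point): Centre (half-way up) of the block on block1: 130 x 150 x 28 mm, about 0.22 kg.
- block3_mid (a point): Centre (half-way up, without its handle) of the top block: 105 x 120 x 26 mm with a 42 mm turned handle on top, about 0.17 kg.
- rack: Fixed rack of slotted steel angle, 220 deep (x) x 210 wide (y) x 230 mm; origin on the table under its middle, front at -x. Deck top 18 mm up; a shelf (underside 207 mm up) with a carton, top 285 mm. Front posts: front faces at x = -110 mm, 5 mm thick, clear gap y = -60 to 60 mm. An upright tool has no room to take the projecting end: lean it away from the rack 30 to 45 degrees.
- square: Fixed flat steel register square, 6 mm high; origin at its inside corner on the table. Long leg: 250 mm along +x, y = 0 to 25 mm; short leg: 120 mm along -y, x = -25 to 0 mm. The border block belongs in the quarter x > 0, y < 0: its centre at x = 100, y = -22.5 mm.
- jar: Bystander: closed glass jar, 62 mm across, 95 mm high; origin under its middle. It and the round stamp stand either side of the way out in front of the rack.
- stamp_round: Bystander: round hand stamp, 60 mm across, 66 mm high with its handle; origin under its middle.
- stamp_comb: Bystander: comb-faced hand block, 100 (x) x 34 (y) mm, 70 mm high with its handle; origin under its middle. Beside the rack.
- tin: Bystander: tin, 66 mm across, 100 mm high; origin under its middle. Beyond the square's long leg.
- brush: Bystander: flat brush, 170 mm long, 42 mm wide and 20 mm high, lying beyond the square's long leg along its own x; origin under its middle.
- mallet: Bystander: wooden mallet lying down, head 52 mm across and 85 mm long, handle along its -x, 170 mm; origin under its head.
Things that resemble listed ones, but are neither listed nor needed, are in the scene too. Leave any purple look-alike of the part that bears block3_mid alone.

How it is judged:
By the outcome, as a careful person would: the job done as asked, in the order asked, and still so for the second after the job is handed in, with the robot touching nothing.
It also fails if it takes over 72 s, if anything falls off the work surface, if the arm or the gripper's body presses on something with over 40 N, if the wrist force passes 120 N, or if a joint passes its speed limit or range.

### The arm

A 6-joint arm with a two-finger parallel gripper is mounted at the origin on the work surface. World frame = base frame: x ahead of the robot, y to its left, z up, the work surface at z = 0. Lengths are in m, angles in rad, forces in N, time in s.
With the tool pointing down it reaches from about 0.3 to 0.75 m from the base axis. Payload 8.5 kg.
Tool frame: the origin (TCP) lies on the centre line of the jaws, within the pads' length; the fingertips stand 19 mm ahead of it and the grasp point (between the pads) is the TCP; z points along the fingers, y is the line along which they close (so a half turn about z gives the same grasp; the last joint's range is limited). The gripper opens to 85 mm and grips with 20 to 120 N. Pads are 22 mm wide; open, the fingers measure 114 mm over their backs; the gripper's body (76 mm by 85 mm) begins 54 mm behind the grasp point. The pads swing forward as they close: fully open they stand 13 mm farther back than shut.
Start: joints at [0.893, 0.381, 1.297, -0, 1.464, -0.215], TCP at [0.246, 0.492, 0.25] pointing down, gripper open.
Joint ranges: [-3.11, 3.11], [-0.89, 2.33], [0.22, 2.48], [-1.42, 4.56], [0.17, 2.85], [-2.88, 2.88]. Speed limits (rad/s): [2.39, 2.39, 3.14, 3.14, 3.14, 3.14].

### API

Orientations are given as a rotation vector (axis times angle).
In Python, from plant import r gives the robot as it stands.
- The arm moves only by the tool step_arm, never from a script. Its argument "rows" is one flat list of numbers, 7 for each row, row after row: the opening in per cent of the stroke, from 0 (shut) to 100 (fully open), then the shift along the tool's x, y, z in m, then the turn, a rotation vector about the tool's x, y, z in degrees. In form: [gripper, x, y, z, ax, ay, az, gripper, x, y, z, ax, ay, az, ...]. A call has 1 to 10 rows; each row is the pose to reach, as a shift and turn from the pose commanded when the call began, along the tool's axes at that moment; what a row does not reach only later rows make up. A row lasts 1/10 s, in which the tool goes at most 50 mm and 8.59 degrees, less where a joint would pass 70% of its speed; a pose out of reach is approached as far as the arm can. A call with a gripper value outside its range is refused whole. The fingers move at their own pace and stop on an object; the grip force is fixed at half the most. Time passes only in rows, so rows that repeat a pose let the fingers close. It gives the time, the measured TCP pose, the force, the opening and the grip force at its end, in the units of the state.
- r.state(): the state, without advancing time (a new reading comes with each control period).
- r.camera(name): name is "scene" or "top" or "wrist"; returns a dict with "image" (384x512x3 uint8, red, green, blue), "z_map" (384x512 float32, m along the optical axis (not along the pixel's ray), 0 where there is no reading), "fx", "fy", "cx", "cy" (pixels), "world_from_camera" (4x4, takes a point from camera to world coordinates). Camera axes: x right, y up, looking along -z (the intrinsics and any distortion apply to the point x, -y, -z); pixel columns grow to the right and rows downward; lengths in m; the calibration is good to about 2 mm. A picture is of the moment at which its call begins.
- r.close_job(): hands the job in; it is judged then, once.
The state is a dict: "t": time; "qpos": joint angles; "qvel": joint speeds; "effort": joint torques, N m; "eef_pos": TCP position; "tcp_rot": TCP orientation; "ft_force": force on the tool from outside, world axes, zero at the start; "moment": the same for the moment, N m; "finger_gap": finger opening in m; "gripper_force": force on a finger pad.
Only numpy, scipy, OpenCV 4.12 (cv2) and the standard library are available. Lean on these libraries where they do the work, as an engineer would, in place of code of your own. Each camera call takes 0.05 s, during which the arm holds its last target. There are 200 camera calls.

## Working session

There is one attempt and no reset: what is moved stays moved. The work goes in short steps, Python scripts to look and compute and a tool call to move; the robot and the scene stay as the last step left them, time stands still between calls to the robot, and variables do not carry over. Pictures are saved under pics/ and viewed, at most 10 in all, crops included, and the job is handed in when it is done.

Besides the shell and the picture viewer there is one more tool, called after "Call:" as name(argument=value, ...) on one line, values as JSON. step_arm: Moves the arm, as the interface text tells. Its arguments: {"type":"object","properties":{"rows":{"type":"array","items":{"type":"number"}}},"required":["rows"]}

```bash
mkdir -p pics
cat > h.py <<'E'
import numpy as np, cv2
from plant import r
from scipy.spatial.transform import Rotation as R
def cam(n):
    c=r.camera(n); c={k:(np.array(v) if k in('image','z_map','world_from_camera') else v) for k,v in c.items()}
    z=c['z_map']; v,u=np.mgrid[:z.shape[0],:z.shape[1]]
    p=np.stack([(u-c['cx'])/c['fx']*z,-(v-c['cy'])/c['fy']*z,-z],-1)
    M=c['world_from_camera']; c['P']=p@M[:3,:3].T+M[:3,3]; c['P'][z==0]=np.nan
    return c
def save(n,im): cv2.imwrite('pics/'+n,im[...,::-1])
E
python3 - <<'E'
from h import *
s=r.state();print(s)
a=cam('top');b=cam('scene')
for n,c in(('top',a),('scene',b)): print(n,c['world_from_camera'].round(3).tolist(),c['fx'],[k for k in c]); np.save(n+'P.npy',c['P']);np.save(n+'I.npy',c['image'])
save('a_top.png',cv2.resize(a['image'],(800,600)));save('a_scene.png',cv2.resize(b['image'],(800,600)))
E
```

```text
{'t': 0.0, 'qpos': array([ 8.92695297e-01,  3.81198590e-01,  1.29826292e+00, -3.29261755e-05,
        1.46357209e+00, -2.15303125e-01]), 'qvel': array([ 0.00036761, -0.00021454, -0.00041972,  0.00041757, -0.00080602,
        0.00010597]), 'effort': array([-1.38727788e-03, -4.48462379e+01, -2.31275815e+01, -2.58928940e-04,
        4.77954978e-03,  2.95718428e-05]), 'eef_pos': array([0.24539193, 0.49192954, 0.24970963]), 'tcp_rot': array([-7.20349449e-01, -3.05728172e+00,  2.06316379e-03]), 'ft_force': array([-0.69024318, -0.15405669,  0.21211721]), 'moment': array([ 0.00351802, -0.03462341, -0.00170796]), 'gripper_force': 0.0, 'finger_gap': 0.0854260622422911}
top [[-0.018, 0.975, -0.221, 0.309], [-1.0, -0.017, 0.005, 0.019], [0.001, 0.222, 0.975, 1.025], [0.0, 0.0, 0.0, 1.0]] 361.79911711094445 ['image', 'z_map', 'fx', 'fy', 'cx', 'cy', 'world_from_camera', 'P']
scene [[0.61, 0.683, -0.402, 0.102], [-0.793, 0.527, -0.307, -0.306], [0.001, 0.506, 0.863, 0.98], [0.0, 0.0, 0.0, 1.0]] 382.3555391598428 ['image', 'z_map', 'fx', 'fy', 'cx', 'cy', 'world_from_camera', 'P']
```

View pics/a_top.png

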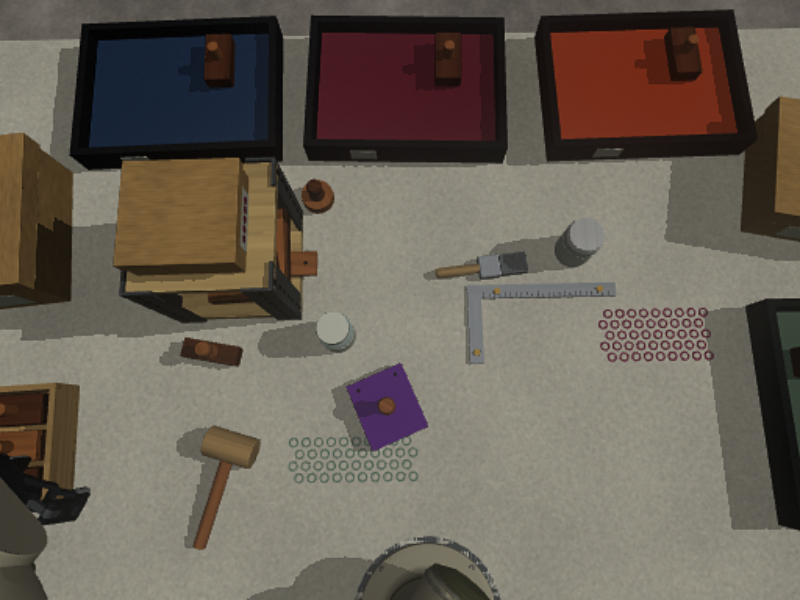

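View pics/a_scene.png

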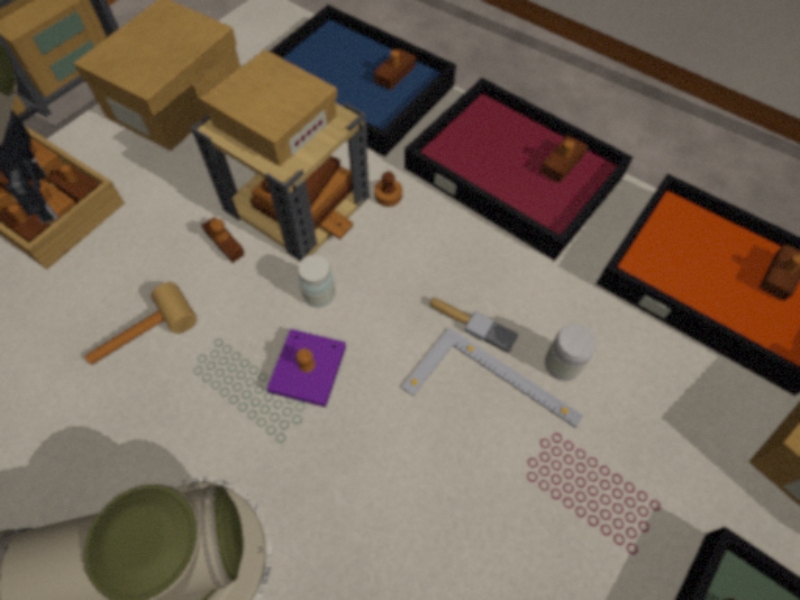

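The top picture shows the rack at (210,240), with its front facing right (world -y), and the border's end sticking out at (303,263). The jar is at (336,331), the round stamp at (317,195) and the square's inside corner near (481,298).

Things that could be taken for the border:
- The purple handled block at (387,405) is a block3 look-alike, so I leave it alone.
- The stamp_comb at (211,351) has a handle.
- The blocks on the trays, such as (219,60), have handles.

Only the bar at (303,263) lies on the rack deck and sticks out between the posts, so that is my choice. I'll check it in a close crop.

Run:
```python
from h import *
P=np.load('topP.npy');I=np.load('topI.npy')
save('crop.png',cv2.resize(I[90:240,110:310],(800,600),interpolation=cv2.INTER_CUBIC))
S=np.load('sceneP.npy')
def rect(Q,m,name):
    q=Q[m]; 
    if len(q)<5: print(name,len(q));return
    rr=cv2.minAreaRect((q[:,:2]*1000).astype(np.float32)); print(name,len(q),'z',np.percentile(q[:,2],[5,50,95]).round(4),'rect c',np.round(rr[0],1),'sz',np.round(rr[1],1),'ang',round(rr[2],2))
def box(u0,u1,v0,v1):
    m=np.zeros(P.shape[:2],bool);m[v0:v1,u0:u1]=1;return m
z=P[...,2]
rect(P,box(187,206,156,180)&(z>.026)&(z<.042),'border')
print('jar/stamp/tin/')
rect(P,box(198,230,196,228)&(z>.085),'jar top')
rect(P,box(190,215,110,140)&(z>.012),'stampr')
rect(P,box(355,390,135,175)&(z>.085),'tin')
rect(P,box(70,165,98,175)&(z>.27),'carton')
print('z col', z[168,180:206].round(3))
# square: color
hsv=cv2.cvtColor(I,cv2.COLOR_RGB2HSV)
m=box(296,396,178,236)
print('sq z',np.nanpercentile(z[m],[5,50,80,95,99]).round(4))
ms=m&(hsv[...,0]>95)&(hsv[...,0]<125)
print(ms.sum()); print(I[188,300:320:4], I[200,330])
for n,Q in(('top',P),('scene',S)):
    m=(Q[...,2]>.026)&(Q[...,2]<.042)&(np.abs(Q[...,0]-np.nanmean(P[165:172,192:196,0]))<.06)&(np.abs(Q[...,1]-np.nanmean(P[165:172,192:196,1]))<.05)
    rect(Q,m,n+' border z')
    q=Q[m]*1000
    print(np.c_[q].round(0).astype(int)[::6].tolist())
```

```text
border 250 z [0.0298 0.0339 0.0371] rect c [597.7 209.1] sz [45.  43.9] ang 1.21
jar/stamp/tin/
jar top 345 z [0.0914 0.095  0.0979] rect c [466.3 148.1] sz [53.7 51.9] ang 88.35
stampr 358 z [0.0191 0.0261 0.0671] rect c [726.3 199.9] sz [56.3 85.5] ang 32.72
tin 459 z [0.0888 0.1    0.103 ] rect c [ 620.8 -286.8] sz [62.2 62.2] ang 89.96
carton 5433 z [0.2826 0.286  0.2881] rect c [603.2 338.8] sz [157.2 167.6] ang 0.46
z col [0.094 0.093 0.087 0.072 0.061 0.05  0.034 0.035 0.037 0.033 0.036 0.034
 0.032 0.035 0.033 0.033 0.038 0.036 0.033 0.035 0.035 0.034 0.034 0.
 0.002 0.   ]
sq z [-0.0023  0.0011  0.0044  0.0079  0.0097]
970
[[118 120 122]
 [116 118 119]
 [117 119 121]
 [117 121 122]
 [ 88  91  94]] [139 137 123]
top border z 270 z [0.029  0.0338 0.0371] rect c [594.1 210.5] sz [111.8  46.8] ang 1.69
[[649, 236, 42], [619, 220, 32], [618, 202, 34], [616, 233, 35], [616, 216, 33], [615, 199, 33], [614, 231, 29], [611, 212, 38], [612, 196, 35], [609, 227, 35], [609, 210, 35], [610, 194, 32], [607, 225, 33], [606, 207, 36], [606, 190, 33], [605, 222, 31], [603, 205, 34], [604, 18
[... 439 characters left out ...]

scene border z 225 z [0.0294 0.0334 0.0377] rect c [597.9 216. ] sz [117.   50.9] ang 0.67
[[656, 242, 41], [616, 238, 34], [604, 239, 36], [616, 225, 34], [607, 229, 36], [593, 238, 38], [605, 224, 37], [585, 238, 42], [599, 226, 36], [611, 213, 34], [589, 234, 35], [601, 220, 34], [612, 206, 34], [586, 231, 36], [599, 219, 32], [608, 202, 36], [580, 235, 34], [591, 220, 34], [603, 206, 34], [615, 192, 32], [582, 228, 32], [594, 215, 30], [603, 198, 35], [574, 238, 28], [582, 220, 33], [592, 205, 35], [605, 192, 32], [579, 217, 34], [591, 204, 32], [605, 192, 27], [582, 208, 34], [593, 194, 33], [578, 209, 31], [587, 193, 35], [577, 200, 35], [572, 204, 32], [585, 191, 29], [574, 194, 28]]
```

View pics/crop.png

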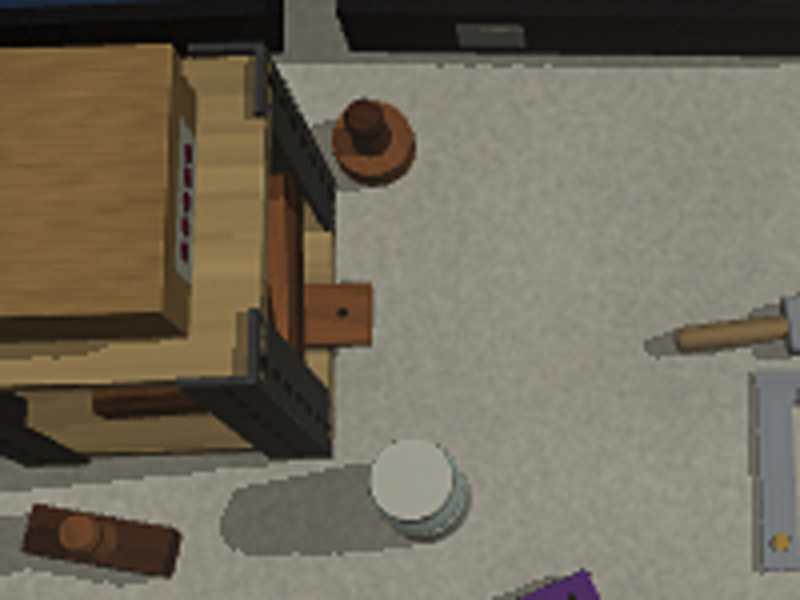

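The crop shows the wooden bar's end at crop (338,313), a flat bar with no handle on the deck between the posts. This confirms the choice. The jar is at (415,490) and the round stamp at (374,140). Next I measure the square and the rack's orientation.

Run:
```python
from h import *
c=cam('top');I=c['image'];P=c['P']
def plane(uv,z0):
    uv=np.atleast_2d(uv).astype(float);M=c['world_from_camera']
    d=np.c_[(uv[:,0]-c['cx'])/c['fx'],-(uv[:,1]-c['cy'])/c['fy'],-np.ones(len(uv))]@M[:3,:3].T
    o=M[:3,3]; return (o+d*((z0-o[2])/d[:,2])[:,None])[:,:2]
hsv=cv2.cvtColor(I,cv2.COLOR_RGB2HSV)
I16=I.astype(int); bl=(I16[...,2]-I16[...,0])
m=np.zeros(I.shape[:2],bool); m[178:236,296:398]=(bl>=0)[178:236,296:398]
n,l,st,_=cv2.connectedComponentsWithStats(m.astype(np.uint8)); k=1+np.argmax(st[1:,4]); m=l==k; print(st[k])
for v in range(180,234,3): 
    u=np.where(m[v])[0]; 
    if len(u): print(v,u.min(),u.max(),len(u),plane([u.min()-.5,v],.006).round(4),plane([u.max()+.5,v],.006).round(4))
for u in range(298,396,6):
    v=np.where(m[:,u])[0]
    if len(v): print('u',u,v.min(),v.max(),plane([u,v.min()-.5],.006).round(4),plane([u,v.max()+.5],.006).round(4))
# border edges, projected on z=.034
wood=(I16[...,0]-I16[...,2]>40)
for v in range(155,180): 
    u=np.where(wood[v,195:210])[0]; 
    if len(u): print('b',v,plane([195+u.max()+.5,v],.034).round(4))
for u in range(188,202,2):
    v=np.where(wood[150:185,u]&(abs(P[150:185,u,2]-.034)<.009))[0]+150
    if len(v): print('bu',u,plane([u,v.min()-.5],.034).round(4),plane([u,v.max()+.5],.034).round(4))
# shelf front edge
z=P[...,2]; q=P[(abs(z-.23)<.006)&(P[...,1]<.4)&(P[...,1]>.15)&(abs(P[...,0]-.6)<.13)]
for x in np.arange(.5,.7,.02):
    s=q[abs(q[:,0]-x)<.006]; print('shelf',round(x,2),len(s), s[:,1].min().round(4) if len(s) else '', np.percentile(s[:,1],5).round(4) if len(s) else '')
print(q[:,0].min(),q[:,0].max())
```

```text
[ 299  181   95   52 1094]
183 299 393 91 [[ 0.5552 -0.0884]] [[ 0.5503 -0.3638]]
186 299 393 86 [[ 0.5463 -0.088 ]] [[ 0.5413 -0.3629]]
189 299 374 76 [[ 0.5374 -0.0877]] [[ 0.5334 -0.3072]]
192 300 307 8 [[ 0.5285 -0.0902]] [[ 0.5281 -0.1133]]
195 300 307 8 [[ 0.5196 -0.0898]] [[ 0.5192 -0.1129]]
198 300 307 8 [[ 0.5108 -0.0895]] [[ 0.5104 -0.1125]]
201 300 307 8 [[ 0.5021 -0.0891]] [[ 0.5017 -0.1121]]
204 300 308 9 [[ 0.4934 -0.0888]] [[ 0.4929 -0.1145]]
207 300 308 9 [[ 0.4847 -0.0884]] [[ 0.4842 -0.1141]]
210 300 308 9 [[ 0.476  -0.0881]] [[ 0.4755 -0.1137]]
213 300 308 9 [[ 0.4674 -0.0877]] [[ 0.4669 -0.1133]]
216 300 308 9 [[ 0.4588 -0.0874]] [[ 0.4583 -0.113 ]]
219 300 308 9 [[ 0.4502 -0.0871]] [[ 0.4497 -0.1126]]
222 301 308 8 [[ 0.4416 -0.0895]] [[ 0.4412 -0.1122]]
225 301 309 4 [[ 0.4331 -0.0892]] [[ 0.4327 -0.1146]]
228 301 309 9 [[ 0.4246 -0.0888]] [[ 0.4242 -0.1142]]
231 301 309 9 [[ 0.4162 -0.0885]] [[ 0.4157 -0.1138]]
u 304 183 232 [[ 0.5564 -0.1044]] [[ 0.4118 -0.0982]]
u 310 183 190 [[ 0.5561 -0.1218]] [[ 0.5323 -0.1207]]
u 316 182 190 [[ 0.5588 -0.1393]] [[ 0.532 -
[... 932 characters left out ...]
54 0.1857]]
b 173 [[0.5825 0.1857]]
b 174 [[0.5795 0.1856]]
b 175 [[0.5766 0.1855]]
bu 188 [[0.6202 0.2278]] [[0.5759 0.2266]]
bu 190 [[0.6201 0.2221]] [[0.5758 0.2209]]
bu 192 [[0.62   0.2164]] [[0.5757 0.2152]]
bu 194 [[0.6199 0.2107]] [[0.5756 0.2096]]
bu 196 [[0.6198 0.2049]] [[0.5755 0.2039]]
bu 198 [[0.6197 0.1992]] [[0.5754 0.1982]]
bu 200 [[0.6196 0.1935]] [[0.5753 0.1926]]
shelf 0.5 90 0.2174 0.2203
shelf 0.52 113 0.2174 0.2186
shelf 0.54 42 0.2176 0.2185
shelf 0.56 28 0.2218 0.223
shelf 0.58 24 0.2204 0.2215
shelf 0.6 36 0.219 0.2208
shelf 0.62 25 0.2222 0.2226
shelf 0.64 23 0.2202 0.2229
shelf 0.66 26 0.2208 0.2211
shelf 0.68 37 0.2194 0.2199
0.49787033658227775 0.7110009962670627
```

```bash
cat >> h.py <<'E'
def lean(a,yaw=0):
    a=np.radians(a);c,s=np.cos(a),np.sin(a)
    return R.from_euler('z',yaw,degrees=True)*R.from_matrix(np.array([[0,1,0],[c,0,s],[s,0,-c]]))
def go(p,Rt,show=True):
    s=r.state();R0=R.from_rotvec(s['tcp_rot'])
    d=R0.inv().apply(np.array(p)-s['eef_pos']);w=(R0.inv()*Rt).as_rotvec(degrees=True)
    print('to',p,'shift',d.round(4).tolist(),'turn',w.round(2).tolist())
E
python3 - <<'E'
from h import *
go([.45,.06,.28],lean(38))
E
```

```text
to [0.45, 0.06, 0.28] shift [-0.3759, -0.2952, -0.0299] turn [-21.08, 34.0, 61.02]
```

Call:
step_arm(rows=[70, -0.376, -0.295, -0.03, -21.1, 34, 61, 70, -0.376, -0.295, -0.03, -21.1, 34, 61, 70, -0.376, -0.295, -0.03, -21.1, 34, 61, 70, -0.376, -0.295, -0.03, -21.1, 34, 61, 70, -0.376, -0.295, -0.03, -21.1, 34, 61, 70, -0.376, -0.295, -0.03, -21.1, 34, 61, 70, -0.376, -0.295, -0.03, -21.1, 34, 61, 70, -0.376, -0.295, -0.03, -21.1, 34, 61, 70, -0.376, -0.295, -0.03, -21.1, 34, 61, 70, -0.376, -0.295, -0.03, -21.1, 34, 61])

```text
t: 1.15
eef_pos: [0.4513, 0.0566, 0.2799]
tcp_rot: [-1.844, -1.833, -0.637]
ft_force: [0.3, -1.1, 0.7]
finger_gap: 0.0598
gripper_force: 0.0
```

Run:
```python
from h import *
s=r.state();print(s['qpos'].round(2),s['eef_pos'].round(4),s['finger_gap'])
go([.45,.06,.28],lean(38)); go([.5977,.197-.0616,.027+.0788],lean(38))
```

```text
[-0.46  0.24  1.57  0.59  1.64 -0.5 ] [0.4513 0.0566 0.2799] 0.059782482391660334
to [0.45, 0.06, 0.28] shift [0.0028, -0.0014, 0.0021] turn [0.19, -0.12, -0.27]
to [0.5977, 0.13540000000000002, 0.10579999999999999] shift [-0.0448, 0.146, 0.1861] turn [0.19, -0.12, -0.27]
```

Call:
step_arm(rows=[70, -0.045, 0.146, 0.186, 0, 0, 0, 70, -0.045, 0.146, 0.186, 0, 0, 0, 70, -0.045, 0.146, 0.186, 0, 0, 0, 70, -0.045, 0.146, 0.186, 0, 0, 0, 70, -0.045, 0.146, 0.186, 0, 0, 0, 70, -0.045, 0.146, 0.186, 0, 0, 0, 70, -0.045, 0.146, 0.186, 0, 0, 0])

```text
t: 1.85
eef_pos: [0.5961, 0.1398, 0.1058]
tcp_rot: [-1.837, -1.839, -0.634]
ft_force: [0.0, 0.4, 0.4]
finger_gap: 0.0596
gripper_force: 0.0
```

Run:
```python
from h import *
c=cam('wrist');save('w1.png',c['image'])
s=r.state();print(s['qpos'].round(2),s['eef_pos'].round(4),s['finger_gap'])
P=c['P'];m=(abs(P[...,2]-.034)<.005)&(P[...,1]<.216)&(P[...,1]>.17)&(abs(P[...,0]-.6)<.04)
q=P[m]*1000; print(len(q),np.percentile(q,[2,50,98],axis=0).round(1))
if len(q): print(cv2.minAreaRect(q[:,:2].astype(np.float32)))
go([.5977,.197,.027],lean(38))
```

```text
[-0.21  0.66  1.42  0.68  1.3  -0.48] [0.5962 0.1394 0.1069] 0.05995551062237244
2657 [[576.6 189.5  30.2]
 [597.7 201.5  33.3]
 [619.2 215.4  34.6]]
((597.9590454101562, 202.52142333984375), (45.080810546875, 27.035114288330078), 0.1603560447692871)
to [0.5977, 0.197, 0.027] shift [-0.0039, 0.0014, 0.0984] turn [0.05, -0.06, 0.06]
```

View pics/w1.png

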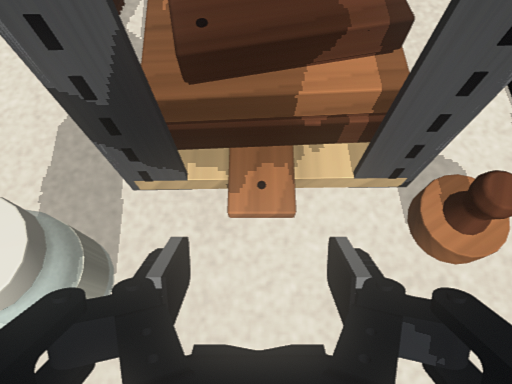

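The bar's end, at (262,185), is centred between the fingers. Its centre is x = 0.598, its end y ≈ 0.188, and its angle is near 0. The blocks above it and both posts are clear of the fingers. I approach and close.

Call:
step_arm(rows=[70, -0.002, 0.001, 0.03, 0, 0, 0, 70, -0.004, 0.001, 0.06, 0, 0, 0, 70, -0.004, 0.001, 0.085, 0, 0, 0, 70, -0.004, 0.001, 0.098, 0, 0, 0, 70, -0.004, 0.001, 0.098, 0, 0, 0, 70, -0.004, 0.001, 0.098, 0, 0, 0])

```text
t: 2.5
eef_pos: [0.5981, 0.1962, 0.0281]
tcp_rot: [-1.839, -1.84, -0.637]
ft_force: [-0.1, 0.7, -0.3]
finger_gap: 0.0596
gripper_force: 0.0
```

Call:
step_arm(rows=[0, 0, 0, 0, 0, 0, 0, 0, 0, 0, 0, 0, 0, 0, 0, 0, 0, 0, 0, 0, 0, 0, 0, 0, 0, 0, 0, 0, 0, 0, 0, 0, 0, 0, 0])

```text
t: 3.0
eef_pos: [0.5982, 0.1959, 0.0283]
tcp_rot: [-1.839, -1.84, -0.638]
ft_force: [-1.9, -3.5, 6.1]
finger_gap: 0.0441
gripper_force: 61.8
```

Run:
```python
from h import *
s=r.state();print(s['eef_pos'].round(4),s['finger_gap'],s['gripper_force'],s['ft_force'])
e=s['eef_pos']
go([e[0],e[1]-.176,e[2]],lean(38))
```

```text
[0.5982 0.1959 0.0283] 0.0440864464234169 61.8479061126709 [-1.92970866 -3.48649631  6.13503726]
to [np.float64(0.5982417870933208), np.float64(0.019899980799245237), np.float64(0.028253546408499062)] shift [-0.1386, 0.0001, -0.1085] turn [0.18, -0.06, 0.1]
```

Call:
step_arm(rows=[0, -0.004, 0, -0.003, 0, 0, 0, 0, -0.008, 0, -0.006, 0, 0, 0, 0, -0.013, 0, -0.01, 0, 0, 0, 0, -0.018, 0, -0.014, 0, 0, 0, 0, -0.023, 0, -0.018, 0, 0, 0, 0, -0.028, 0, -0.022, 0, 0, 0, 0, -0.033, 0, -0.026, 0, 0, 0, 0, -0.038, 0, -0.03, 0, 0, 0, 0, -0.043, 0, -0.034, 0, 0, 0, 0, -0.048, 0, -0.0375, 0, 0, 0])

```text
t: 4.0
eef_pos: [0.5974, 0.1371, 0.0281]
tcp_rot: [-1.835, -1.838, -0.638]
ft_force: [-0.3, 12.5, 5.0]
finger_gap: 0.044
gripper_force: 61.9
```

Run:
```python
from h import *
s=r.state();print(s['eef_pos'].round(4),s['finger_gap'],s['gripper_force'],s['ft_force'])
c=cam('wrist');save('w2.png',c['image'])
P=c['P'];m=(abs(P[...,2]-.034)<.006)&(P[...,1]<.216)&(P[...,1]>s['eef_pos'][1]-.012)&(abs(P[...,0]-.6)<.04)
q=P[m]*1000; print(len(q),np.percentile(q,[2,50,98],axis=0).round(1)); print(cv2.minAreaRect(q[:,:2].astype(np.float32)))
go([.5982,.02,.028],lean(38))
```

```text
[0.5974 0.1371 0.0281] 0.04401641700452086 61.892441511154175 [-0.29406072 12.50701377  4.97222057]
21401 [[573.4 131.2  31. ]
 [597.2 163.2  33.2]
 [621.3 213.5  37.2]]
((597.4244384765625, 170.54547119140625), (71.41199493408203, 90.90971374511719), 0.009197572246193886)
to [0.5982, 0.02, 0.028] shift [-0.0913, 0.0006, -0.0719] turn [0.06, -0.25, 0.09]
```

View pics/w2.png

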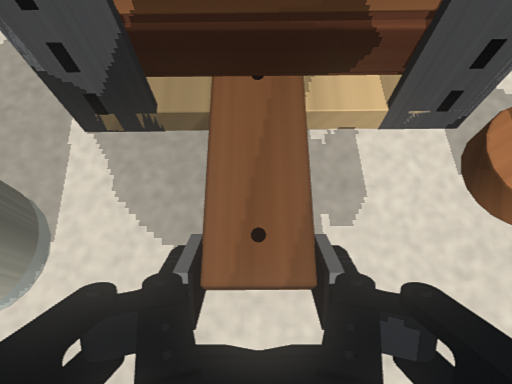

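The bar at (258,180) is coming out straight and centred without slipping, pulling 12.5 N, and block1 is still up. I continue.

Call:
step_arm(rows=[0, -0.005, 0, -0.004, 0, 0, 0, 0, -0.01, 0, -0.008, 0, 0, 0, 0, -0.015, 0, -0.012, 0, 0, 0, 0, -0.02, 0, -0.016, 0, 0, 0, 0, -0.025, 0, -0.02, 0, 0, 0, 0, -0.03, 0, -0.0235, 0, 0, 0, 0, -0.034, 0, -0.0265, 0, 0, 0, 0, -0.038, 0, -0.03, 0, 0, 0, 0, -0.042, 0, -0.033, 0, 0, 0, 0, -0.046, 0, -0.036, 0, 0, 0])

```text
t: 5.05
eef_pos: [0.5971, 0.0793, 0.0278]
tcp_rot: [-1.834, -1.837, -0.638]
ft_force: [1.0, 14.2, 2.1]
finger_gap: 0.0438
gripper_force: 61.9
```

Call:
step_arm(rows=[0, -0.005, 0, -0.004, 0, 0, 0, 0, -0.01, 0, -0.008, 0, 0, 0, 0, -0.015, 0, -0.012, 0, 0, 0, 0, -0.02, 0, -0.016, 0, 0, 0, 0, -0.025, 0, -0.02, 0, 0, 0, 0, -0.03, 0, -0.0235, 0, 0, 0, 0, -0.034, 0, -0.0265, 0, 0, 0, 0, -0.038, 0, -0.03, 0, 0, 0, 0, -0.042, 0, -0.033, 0, 0, 0, 0, -0.046, 0, -0.036, 0, 0, 0])

```text
t: 6.05
eef_pos: [0.5976, 0.0184, 0.0263]
tcp_rot: [-1.839, -1.84, -0.634]
ft_force: [0.2, 0.1, -0.5]
finger_gap: 0.0436
gripper_force: 62.7
```

Run:
```python
from h import *
s=r.state();print(s['eef_pos'].round(4),s['finger_gap'],s['gripper_force'],s['ft_force'])
c=cam('wrist');save('w3.png',c['image'])
go([.5982,.016,.15],lean(38))
```

```text
[0.5976 0.0184 0.0263] 0.04357616856589777 62.7164089679718 [ 0.19414655  0.08468466 -0.52165301]
to [0.5982, 0.016, 0.15] shift [0.0748, 0.0006, -0.0985] turn [0.07, -0.0, 0.02]
```

View pics/w3.png

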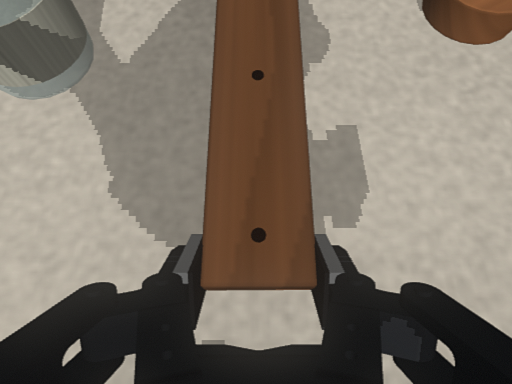

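The bar at (258,150) is clear of the stack, with the pull force at 0. I lift it and check the stack.

Call:
step_arm(rows=[0, 0.01, 0, -0.025, 0, 0, 0, 0, 0.03, 0, -0.06, 0, 0, 0, 0, 0.055, 0, -0.1, 0, 0, 0, 0, 0.07, 0, -0.118, 0, 0, 0, 0, 0.07, 0, -0.118, 0, 0, 0])

```text
t: 6.6
eef_pos: [0.5984, 0.0009, 0.1659]
tcp_rot: [-1.84, -1.845, -0.639]
ft_force: [-0.6, -1.1, -0.8]
finger_gap: 0.0437
gripper_force: 62.8
```

Run:
```python
from h import *
s=r.state();print(s['eef_pos'].round(4),s['finger_gap'],s['ft_force'])
t=cam('scene');b=cam('top')
im=np.hstack([cv2.resize(t['image'][20:180,110:260],(400,427)),cv2.resize(b['image'][90:240,70:220],(400,427))]);save('chk.png',im)
P=t['P'];m=(P[...,0]>.52)&(P[...,0]<.69)&(P[...,1]>.225)&(P[...,1]<.42)&(P[...,2]<.2)&(P[...,2]>.025)
q=P[m];h,e=np.histogram(q[:,2],bins=np.arange(.02,.2,.005));print([(round(a,3),int(n)) for a,n in zip(e,h)])
c=cam('wrist');P=c['P'];m=(abs(P[...,2]-.155)<.03)&(abs(P[...,0]-.598)<.035)&(P[...,1]>.0)&(P[...,1]<.3)
q=P[m];A=np.c_[q[:,1],np.ones(len(q))];print('bar slope',np.linalg.lstsq(A,q[:,2],rcond=None)[0],cv2.minAreaRect((q[:,:2]*1000).astype(np.float32)),q[:,2].min(),q[:,2].max())
go([.598,-.20,.15],lean(38));go([.48,-.315,.13],lean(38))
```

```text
[0.5984 0.0009 0.1659] 0.04368427742231662 [-0.63697974 -1.05536428 -0.84223631]
[(np.float64(0.02), 0), (np.float64(0.025), 0), (np.float64(0.03), 0), (np.float64(0.035), 0), (np.float64(0.04), 0), (np.float64(0.045), 0), (np.float64(0.05), 0), (np.float64(0.055), 0), (np.float64(0.06), 0), (np.float64(0.065), 0), (np.float64(0.07), 0), (np.float64(0.075), 0), (np.float64(0.08), 0), (np.float64(0.085), 0), (np.float64(0.09), 0), (np.float64(0.095), 0), (np.float64(0.1), 0), (np.float64(0.105), 0), (np.float64(0.11), 0), (np.float64(0.115), 0), (np.float64(0.12), 0), (np.float64(0.125), 0), (np.float64(0.13), 0), (np.float64(0.135), 0), (np.float64(0.14), 0), (np.float64(0.145), 0), (np.float64(0.15), 0), (np.float64(0.155), 0), (np.float64(0.16), 0), (np.float64(0.165), 0), (np.float64(0.17), 0), (np.float64(0.175), 3), (np.float64(0.18), 2), (np.float64(0.185), 6), (np.float64(0.19), 4)]
bar slope [-0.01018714  0.16762067] ((597.8585815429688, 74.76508331298828), (149.5243377685547, 69.6332015991211), 89.99796295166016) 0.1567831019933416 0.18244130960567692
to [0.598, -0.2, 0.15] shift [-0.1656, 0.001, -0.1155] turn [-0.06, -0.09, -0.03]
to [0.48, -0.315, 0.13] shift [-0.2685, -0.117, -0.1706] turn [-0.06, -0.09, -0.03]
```

View pics/chk.png

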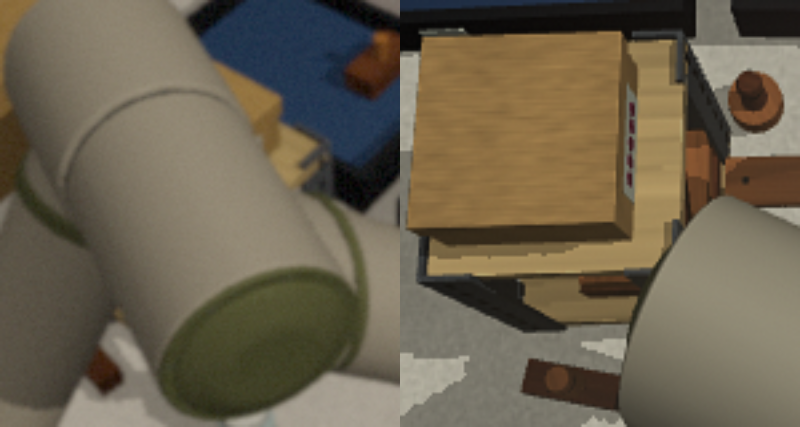

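The arm hides the rack for now, so I'll check the stack later. The bar is level to within 0.6°. I carry it over to the square, staying above 0.14 m.

Call:
step_arm(rows=[0, -0.032, -0.015, -0.024, 0, 0, 0, 0, -0.064, -0.03, -0.048, 0, 0, 0, 0, -0.096, -0.044, -0.072, 0, 0, 0, 0, -0.128, -0.059, -0.096, 0, 0, 0, 0, -0.16, -0.074, -0.12, 0, 0, 0, 0, -0.192, -0.089, -0.144, 0, 0, 0, 0, -0.224, -0.104, -0.168, 0, 0, 0, 0, -0.254, -0.118, -0.191, 0, 0, 0, 0, -0.254, -0.118, -0.191, 0, 0, 0, 0, -0.254, -0.118, -0.191, 0, 0, 0])

```text
t: 7.75
eef_pos: [0.4791, -0.3164, 0.1546]
tcp_rot: [-1.838, -1.836, -0.636]
ft_force: [-0.3, 0.0, -1.1]
finger_gap: 0.0435
gripper_force: 62.8
```

Run:
```python
from h import *
s=r.state();print(s['qpos'].round(2),s['eef_pos'].round(4),s['finger_gap'],s['ft_force'])
b=cam('top');t=cam('scene');I=b['image']
im=np.hstack([cv2.resize(t['image'][20:180,110:260],(400,427)),cv2.resize(I[140:290,270:420],(400,427))]);save('chk2.png',im)
go([.48,-.317,.03],lean(38))
P=t['P'];m=(P[...,0]>.5)&(P[...,0]<.71)&(P[...,1]>.222)&(P[...,1]<.42)&(P[...,2]<.17)&(P[...,2]>.025)
q=P[m];h,e=np.histogram(q[:,2],bins=np.arange(.02,.18,.005));print([(float(round(a,3)),int(n)) for a,n in zip(e,h) if n])
```

```text
[-0.95  0.71  1.15  0.38  1.84 -0.95] [ 0.4791 -0.3164  0.1546] 0.043479665118255975 [-0.28576881  0.0237622  -1.1068795 ]
to [0.48, -0.317, 0.03] shift [-0.079, 0.0003, 0.0975] turn [-0.04, -0.17, 0.06]
[(0.025, 53), (0.03, 51), (0.035, 64), (0.04, 61), (0.045, 91), (0.05, 66), (0.055, 55), (0.06, 55), (0.065, 64), (0.07, 81), (0.075, 285), (0.08, 44), (0.085, 53), (0.09, 50), (0.095, 51), (0.1, 276), (0.105, 116), (0.11, 20), (0.115, 22), (0.12, 25), (0.125, 28), (0.13, 25), (0.135, 28), (0.14, 20), (0.145, 25), (0.15, 25), (0.155, 23), (0.16, 26), (0.165, 22)]
```

View pics/chk2.png

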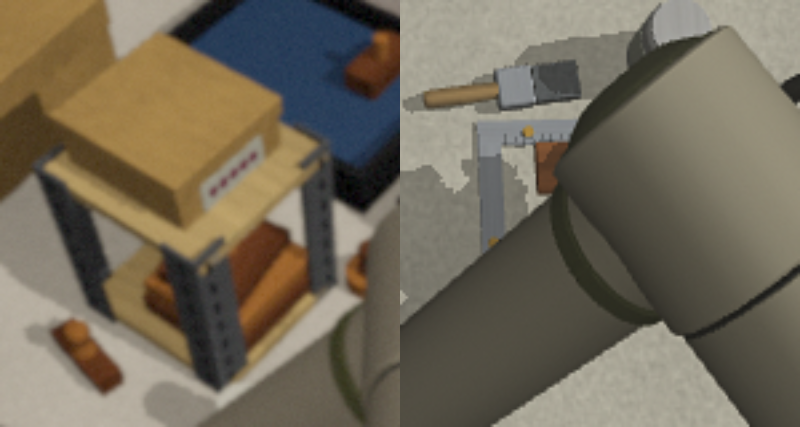

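The left picture shows the stack at (245,285) upright, with tops at about 0.078 and 0.104 m. Those are the settled heights, so the blocks are flat on the deck. The right picture shows the bar's far end at (545,165), on the inside of the square. I lower it with a slight nose-down pitch.

Call:
step_arm(rows=[0, -0.025, 0, 0.03, 0, -1, 0, 0, -0.05, 0, 0.064, 0, -2, 0, 0, -0.07, 0, 0.09, 0, -2.5, 0, 0, -0.075, 0, 0.096, 0, -2.5, 0, 0, -0.075, 0, 0.096, 0, -2.5, 0])

```text
t: 8.35
eef_pos: [0.4799, -0.3151, 0.0342]
tcp_rot: [-1.863, -1.866, -0.6]
ft_force: [0.1, 0.0, -0.2]
finger_gap: 0.0438
gripper_force: 62.7
```

Call:
step_arm(rows=[0, -0.001, 0, 0.0016, 0, 0, 0, 0, -0.002, 0, 0.0032, 0, 0, 0, 0, -0.003, 0, 0.0048, 0, 0, 0, 0, -0.003, 0, 0.0048, 0, 0, 0])

```text
t: 8.75
eef_pos: [0.4797, -0.3159, 0.0292]
tcp_rot: [-1.866, -1.868, -0.6]
ft_force: [-0.1, 0.3, -1.0]
finger_gap: 0.044
gripper_force: 62.7
```

Call:
step_arm(rows=[0, -0.001, 0, 0.0016, 0, 0, 0, 0, -0.002, 0, 0.0032, 0, 0, 0, 0, -0.003, 0, 0.0045, 0, 0, 0, 0, -0.003, 0, 0.0045, 0, 0, 0])

```text
t: 9.15
eef_pos: [0.4796, -0.3156, 0.0231]
tcp_rot: [-1.866, -1.867, -0.6]
ft_force: [-0.1, 0.1, -1.4]
finger_gap: 0.0436
gripper_force: 62.7
```

Call:
step_arm(rows=[0, -0.0006, 0, 0.0008, 0, 0, 0, 0, -0.0012, 0, 0.0016, 0, 0, 0, 0, -0.0012, 0, 0.0016, 0, 0, 0])

```text
t: 9.45
eef_pos: [0.4796, -0.3156, 0.0213]
tcp_rot: [-1.866, -1.867, -0.6]
ft_force: [0.1, 0.1, -1.1]
finger_gap: 0.0436
gripper_force: 62.7
```

Call:
step_arm(rows=[0, -0.0006, 0, 0.0008, 0, 0, 0, 0, -0.0012, 0, 0.0016, 0, 0, 0, 0, -0.0012, 0, 0.0016, 0, 0, 0])

```text
t: 9.75
eef_pos: [0.4796, -0.3157, 0.0193]
tcp_rot: [-1.866, -1.867, -0.6]
ft_force: [-0.3, -0.5, -1.4]
finger_gap: 0.0438
gripper_force: 62.7
```

Call:
step_arm(rows=[0, -0.0006, 0, 0.0008, 0, 0, 0, 0, -0.0012, 0, 0.0016, 0, 0, 0, 0, -0.0012, 0, 0.0016, 0, 0, 0])

```text
t: 10.05
eef_pos: [0.4797, -0.3157, 0.0184]
tcp_rot: [-1.865, -1.867, -0.601]
ft_force: [-1.1, 0.3, 6.9]
finger_gap: 0.0438
gripper_force: 67.0
```

Contact at 7 N. I open the gripper and back off.

Call:
step_arm(rows=[72, 0, 0, -0.001, 0, 0, 0, 72, 0, 0, -0.001, 0, 0, 0, 72, 0, 0, -0.001, 0, 0, 0, 72, 0, 0, -0.001, 0, 0, 0, 72, 0, 0, -0.01, 0, 0, 0, 72, 0, 0, -0.035, 0, 0, 0, 72, 0, 0, -0.07, 0, 0, 0, 72, 0, 0, -0.11, 0, 0, 0, 72, 0, 0, -0.13, 0, 0, 0, 72, 0, 0, -0.13, 0, 0, 0])

```text
t: 11.05
eef_pos: [0.4797, -0.3936, 0.1256]
tcp_rot: [-1.871, -1.871, -0.599]
ft_force: [0.4, 0.3, 0.3]
finger_gap: 0.0615
gripper_force: 0.0
```

```bash
cat >> h.py <<'E'
def bar():
    c=cam('wrist');P=c['P']
    m=(P[...,2]>.011)&(P[...,2]<.022)&(P[...,0]>.40)&(P[...,0]<.56)&(P[...,1]>-.37)&(P[...,1]<-.05)
    n,l,st,_=cv2.connectedComponentsWithStats(m.astype(np.uint8));m=l==1+np.argmax(st[1:,4])
    q=P[m]*1000;print(len(q),np.percentile(q,[1,50,99],axis=0).round(1).tolist(),cv2.minAreaRect(q[:,:2].astype(np.float32)));return c
E
python3 - <<'E'
from h import *
s=r.state();print(s['qpos'].round(2),s['eef_pos'].round(4),s['finger_gap'],s['ft_force'])
c=bar();save('w4.png',c['image'])
go([.46,-.225,.25],lean(0))
E
```

```text
[-1.    0.81  1.    0.33  1.86 -0.99] [ 0.4797 -0.3936  0.1256] 0.06151439498967924 [0.43627164 0.34938052 0.329897  ]
10345 [[457.4, -322.4, 13.2], [479.2, -241.3, 15.3], [501.4, -126.9, 16.7]] ((479.3711853027344, -222.74142456054688), (45.141658782958984, 201.2672119140625), 0.30475515127182007)
to [0.46, -0.225, 0.25] shift [0.2093, -0.0193, -0.006] turn [0.12, -35.47, 0.01]
```

View pics/w4.png

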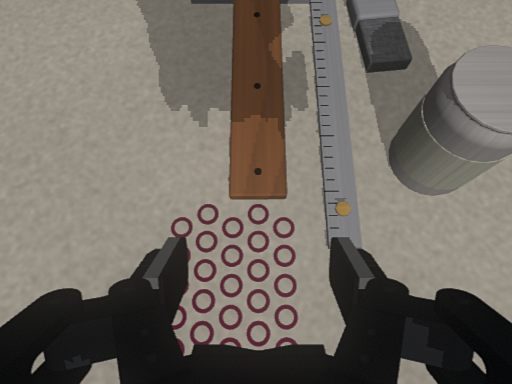

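The bar lies flat at (258,100). Its centre measures (0.479, -0.223) and it is 45 x 201 mm, inside the square with a gap of about 31 mm to the long leg and 9 mm to the short leg. I'll now push it in with the shut fingertips, first sideways and then endways.

Run:
```python
from h import *
go([.422,-.222,.12],lean(0))
```

```text
to [0.422, -0.222, 0.12] shift [0.1364, -0.0576, 0.1015] turn [0.12, -35.47, 0.01]
```

Call:
step_arm(rows=[0, 0.136, -0.058, 0.101, 0, -35.5, 0, 0, 0.136, -0.058, 0.101, 0, -35.5, 0, 0, 0.136, -0.058, 0.101, 0, -35.5, 0, 0, 0.136, -0.058, 0.101, 0, -35.5, 0, 0, 0.136, -0.058, 0.101, 0, -35.5, 0, 0, 0.136, -0.058, 0.101, 0, -35.5, 0, 0, 0.136, -0.058, 0.101, 0, -35.5, 0])

```text
t: 11.8
eef_pos: [0.4218, -0.2224, 0.1196]
tcp_rot: [-2.22, -2.221, -0.003]
ft_force: [-0.6, -0.3, 0.2]
finger_gap: 0.0002
gripper_force: 0.0
```

Run:
```python
from h import *
s=r.state();print(s['qpos'].round(2),s['eef_pos'].round(4),s['finger_gap'],s['ft_force'])
go([.422,-.222,.026],lean(0))
```

```text
[-0.74  0.4   1.7   0.    1.04 -0.74] [ 0.4218 -0.2224  0.1196] 0.00015888892621199988 [-0.64770484 -0.32563546  0.18291917]
to [0.422, -0.222, 0.026] shift [0.0002, 0.0002, 0.0936] turn [0.04, -0.13, 0.02]
```

Call:
step_arm(rows=[0, 0, 0, 0.04, 0, 0, 0, 0, 0, 0, 0.08, 0, 0, 0, 0, 0, 0, 0.0935, 0, 0, 0, 0, 0, 0, 0.0935, 0, 0, 0])

```text
t: 12.2
eef_pos: [0.4209, -0.2226, 0.0241]
tcp_rot: [-2.22, -2.216, -0.003]
ft_force: [-0.1, -1.0, 0.6]
finger_gap: -0.0001
gripper_force: 0.0
```

Call:
step_arm(rows=[0, 0, 0.006, 0, 0, 0, 0, 0, 0, 0.012, 0, 0, 0, 0, 0, 0, 0.016, 0, 0, 0, 0, 0, 0, 0.02, 0, 0, 0, 0, 0, 0, 0.024, 0, 0, 0, 0, 0, 0, 0.028, 0, 0, 0, 0, 0, 0, 0.032, 0, 0, 0, 0, 0, 0, 0.036, 0, 0, 0, 0, 0, 0, 0.04, 0, 0, 0, 0, 0, 0, 0.043, 0, 0, 0, 0])

```text
t: 13.2
eef_pos: [0.4648, -0.2219, 0.0268]
tcp_rot: [-2.221, -2.222, -0.002]
ft_force: [-4.1, 0.7, 6.4]
finger_gap: -0.0002
gripper_force: 3.0
```

Run:
```python
from h import *
s=r.state();print(s['eef_pos'].round(4),s['ft_force'])
bar()
```

```text
[ 0.4648 -0.2219  0.0268] [-4.14162594  0.67137717  6.36561003]
31719 [[476.6, -231.9, 13.5], [498.6, -169.0, 15.3], [520.4, -124.0, 16.9]] ((496.7596130371094, -180.8274383544922), (115.86163330078125, 49.86143112182617), 89.98735809326172)
```

Call:
step_arm(rows=[0, 0, 0.003, 0, 0, 0, 0, 0, 0, 0.006, 0, 0, 0, 0, 0, 0, 0.008, 0, 0, 0, 0, 0, 0, 0.009, 0, 0, 0, 0, 0, 0, 0.01, 0, 0, 0, 0, 0, 0, 0.01, 0, 0, 0, 0])

```text
t: 13.85
eef_pos: [0.4747, -0.2219, 0.0268]
tcp_rot: [-2.221, -2.222, -0.002]
ft_force: [-2.8, 0.4, 5.9]
finger_gap: 0.0003
gripper_force: 2.5
```

Call:
step_arm(rows=[0, 0, 0.0005, 0, 0, 0, 0, 0, 0, 0.001, 0, 0, 0, 0, 0, 0, 0.001, 0, 0, 0, 0])

```text
t: 14.15
eef_pos: [0.4756, -0.2219, 0.0268]
tcp_rot: [-2.221, -2.222, -0.002]
ft_force: [-4.4, 0.6, 4.3]
finger_gap: -0.0002
gripper_force: 2.9
```

Call:
step_arm(rows=[0, 0, 0.0005, -0.003, 0, 0, 0, 0, 0, 0.001, -0.003, 0, 0, 0, 0, 0, 0.0015, -0.003, 0, 0, 0, 0, 0, 0.0015, -0.003, 0, 0, 0])

```text
t: 14.55
eef_pos: [0.4773, -0.2219, 0.0295]
tcp_rot: [2.221, 2.222, 0.003]
ft_force: [-0.5, -0.4, -0.9]
finger_gap: -0.0003
gripper_force: 0.0
```

Call:
step_arm(rows=[0, 0, 0.0005, 0, 0, 0, 0, 0, 0, 0.001, 0, 0, 0, 0, 0, 0, 0.0015, 0, 0, 0, 0, 0, 0, 0.0015, 0, 0, 0, 0])

```text
t: 14.95
eef_pos: [0.4787, -0.2219, 0.0296]
tcp_rot: [2.221, 2.222, 0.002]
ft_force: [-0.2, -0.6, -0.4]
finger_gap: 0.0
gripper_force: 0.0
```

Run:
```python
from h import *
s=r.state();print(s['eef_pos'].round(4),s['ft_force'])
bar()
```

```text
[ 0.4787 -0.2219  0.0296] [-0.23950404 -0.57377232 -0.41310709]
30377 [[487.8, -232.7, 13.6], [509.8, -169.0, 15.3], [531.5, -124.1, 16.8]] ((509.3172607421875, -180.69882202148438), (46.960636138916016, 115.57127380371094), 0.04510614648461342)
```

Call:
step_arm(rows=[0, 0, 0.0007, 0, 0, 0, 0, 0, 0, 0.0014, 0, 0, 0, 0, 0, 0, 0.002, 0, 0, 0, 0, 0, 0, 0.002, 0, 0, 0, 0])

```text
t: 15.4
eef_pos: [0.4807, -0.2219, 0.0296]
tcp_rot: [2.221, 2.222, 0.002]
ft_force: [-1.3, 0.5, 0.4]
finger_gap: -0.0001
gripper_force: 0.0
```

Call:
step_arm(rows=[0, 0, 0.0005, 0, 0, 0, 0, 0, 0, 0.001, 0, 0, 0, 0, 0, 0, 0.001, 0, 0, 0, 0])

```text
t: 15.7
eef_pos: [0.4813, -0.2219, 0.0296]
tcp_rot: [-2.221, -2.221, -0.002]
ft_force: [-2.5, -0.7, -0.2]
finger_gap: 0.0002
gripper_force: 1.2
```

Call:
step_arm(rows=[0, 0, 0.0005, 0, 0, 0, 0, 0, 0, 0.001, 0, 0, 0, 0, 0, 0, 0.001, 0, 0, 0, 0])

```text
t: 16.0
eef_pos: [0.4815, -0.2219, 0.0295]
tcp_rot: [-2.219, -2.22, 0.0]
ft_force: [-7.7, -2.0, 2.9]
finger_gap: 0.0001
gripper_force: 3.8
```

Call:
step_arm(rows=[0, 0, 0.0005, 0, 0, 0, 0, 0, 0, 0.001, 0, 0, 0, 0, 0, 0, 0.001, 0, 0, 0, 0])

```text
t: 16.3
eef_pos: [0.4817, -0.2218, 0.0295]
tcp_rot: [-2.218, -2.22, 0.002]
ft_force: [-11.1, -3.2, 6.6]
finger_gap: 0.0
gripper_force: 6.2
```

Tight against the long leg (11 N). Next I push on the end.

Call:
step_arm(rows=[0, 0, -0.015, 0, 0, 0, 0, 0, 0, -0.02, -0.04, 0, 0, 0, 0, 0, -0.01, -0.06, 0, 0, 0, 0, -0.05, 0, -0.06, 0, 0, 0, 0, -0.1, 0.018, -0.06, 0, 0, 0, 0, -0.133, 0.0235, -0.06, 0, 0, 0, 0, -0.133, 0.0235, -0.03, 0, 0, 0, 0, -0.133, 0.0235, 0, 0, 0, 0, 0, -0.133, 0.0235, 0, 0, 0, 0])

```text
t: 17.2
eef_pos: [0.5058, -0.3536, 0.0259]
tcp_rot: [-2.217, -2.216, -0.003]
ft_force: [-0.4, 0.3, -0.8]
finger_gap: -0.0003
gripper_force: 0.0
```

Run:
```python
from h import *
s=r.state();print(s['eef_pos'].round(4),s['ft_force'],s['finger_gap'])
bar()
```

```text
[ 0.5058 -0.3536  0.0259] [-0.38516105  0.32295892 -0.81106018] -0.00027441368196944597
22528 [[488.7, -321.5, 13.5], [510.5, -284.5, 15.3], [532.4, -254.4, 16.8]] ((510.6126403808594, -288.2657165527344), (45.25058364868164, 69.41488647460938), 0.2949712574481964)
```

Call:
step_arm(rows=[0, 0.006, 0, 0, 0, 0, 0, 0, 0.012, 0, 0, 0, 0, 0, 0, 0.016, 0, 0, 0, 0, 0, 0, 0.019, 0, 0, 0, 0, 0, 0, 0.022, 0, 0, 0, 0, 0, 0, 0.024, 0, 0, 0, 0, 0, 0, 0.026, 0, 0, 0, 0, 0, 0, 0.026, 0, 0, 0, 0])

```text
validation failed for argument at $.ro...
```

Call:
step_arm(rows=[0, 0.001, 0, 0, 0, 0, 0, 0, 0.002, 0, 0, 0, 0, 0, 0, 0.002, 0, 0, 0, 0, 0])

```text
t: 17.55
eef_pos: [0.5077, -0.353, 0.0309]
tcp_rot: [2.219, 2.221, 0.002]
ft_force: [0.4, -0.5, 0.4]
finger_gap: -0.0003
gripper_force: 0.0
```

Call:
step_arm(rows=[0, 0.006, 0, -0.001, 0, 0, 0, 0, 0.012, 0, -0.001, 0, 0, 0, 0, 0.016, 0, -0.001, 0, 0, 0, 0, 0.019, 0, -0.001, 0, 0, 0, 0, 0.022, 0, -0.001, 0, 0, 0, 0, 0.025, 0, -0.001, 0, 0, 0, 0, 0.025, 0, -0.001, 0, 0, 0])

```text
t: 18.25
eef_pos: [0.5072, -0.3276, 0.0305]
tcp_rot: [-2.221, -2.222, -0.003]
ft_force: [-0.4, 0.5, -0.1]
finger_gap: 0.0001
gripper_force: 0.0
```

Call:
step_arm(rows=[0, 0.0007, 0, 0, 0, 0, 0, 0, 0.0014, 0, 0, 0, 0, 0, 0, 0.002, 0, 0, 0, 0, 0, 0, 0.002, 0, 0, 0, 0, 0])

```text
t: 18.65
eef_pos: [0.5071, -0.3259, 0.0305]
tcp_rot: [-2.221, -2.222, -0.002]
ft_force: [-0.2, -0.5, 0.4]
finger_gap: -0.0001
gripper_force: 0.3
```

Call:
step_arm(rows=[0, 0.0007, 0, 0, 0, 0, 0, 0, 0.0014, 0, 0, 0, 0, 0, 0, 0.002, 0, 0, 0, 0, 0, 0, 0.002, 0, 0, 0, 0, 0])

```text
t: 19.05
eef_pos: [0.5071, -0.3238, 0.0305]
tcp_rot: [-2.221, -2.222, -0.002]
ft_force: [0.2, -0.2, -1.2]
finger_gap: -0.0001
gripper_force: 0.2
```

Call:
step_arm(rows=[0, 0.0005, 0, 0, 0, 0, 0, 0, 0.001, 0, 0, 0, 0, 0, 0, 0.001, 0, 0, 0, 0, 0])

```text
t: 19.35
eef_pos: [0.5071, -0.3228, 0.0305]
tcp_rot: [-2.221, -2.222, -0.002]
ft_force: [-0.6, -0.5, -0.5]
finger_gap: 0.0004
gripper_force: 0.2
```

Call:
step_arm(rows=[0, 0.0005, 0, 0, 0, 0, 0, 0, 0.001, 0, 0, 0, 0, 0, 0, 0.0015, 0, 0, 0, 0, 0, 0, 0.0015, 0, 0, 0, 0, 0])

```text
t: 19.75
eef_pos: [0.5072, -0.3218, 0.0306]
tcp_rot: [2.221, 2.221, 0.002]
ft_force: [-0.4, -3.9, -0.2]
finger_gap: 0.0003
gripper_force: 1.9
```

Call:
step_arm(rows=[0, 0.0005, 0, 0, 0, 0, 0, 0, 0.001, 0, 0, 0, 0, 0, 0, 0.001, 0, 0, 0, 0, 0])

```text
t: 20.05
eef_pos: [0.5072, -0.3217, 0.0308]
tcp_rot: [2.22, 2.22, 0.0]
ft_force: [-1.5, -7.8, -0.3]
finger_gap: -0.0002
gripper_force: 3.8
```

Run:
```python
from h import *
s=r.state();print(s['eef_pos'].round(4),s['ft_force'],s['finger_gap'])
bar()
```

```text
[ 0.5072 -0.3217  0.0308] [-1.49654301 -7.75930713 -0.32931766] -0.00018910693725033027
26168 [[488.6, -308.7, 13.8], [510.4, -259.6, 15.5], [532.3, -221.6, 17.0]] ((510.5281677246094, -265.8724060058594), (45.285579681396484, 90.69094848632812), 0.23431673645973206)
```

Tight on the short leg. I back off, re-seat the long side with a short push at its middle, then check.

Call:
step_arm(rows=[0, -0.015, 0, 0, 0, 0, 0, 0, -0.015, 0, -0.035, 0, 0, 0, 0, -0.015, -0.03, -0.06, 0, 0, 0, 0, 0.03, -0.046, -0.06, 0, 0, 0, 0, 0.075, -0.046, -0.06, 0, 0, 0, 0, 0.107, -0.046, -0.06, 0, 0, 0, 0, 0.107, -0.046, -0.03, 0, 0, 0, 0, 0.107, -0.046, 0.001, 0, 0, 0, 0, 0.107, -0.046, 0.001, 0, 0, 0, 0, 0.107, -0.046, 0.001, 0, 0, 0])

```text
t: 21.1
eef_pos: [0.4613, -0.2138, 0.0299]
tcp_rot: [-2.221, -2.221, -0.003]
ft_force: [0.9, 0.1, 1.3]
finger_gap: -0.0003
gripper_force: 0.0
```

Call:
step_arm(rows=[0, 0, 0.006, 0, 0, 0, 0, 0, 0, 0.012, 0, 0, 0, 0, 0, 0, 0.016, 0, 0, 0, 0, 0, 0, 0.018, 0, 0, 0, 0, 0, 0, 0.02, 0, 0, 0, 0, 0, 0, 0.02, 0, 0, 0, 0])

```text
t: 21.7
eef_pos: [0.4812, -0.2134, 0.0296]
tcp_rot: [-2.221, -2.222, -0.002]
ft_force: [0.1, -0.1, -0.2]
finger_gap: -0.0001
gripper_force: 0.0
```

Call:
step_arm(rows=[0, 0, 0.0007, 0, 0, 0, 0, 0, 0, 0.0014, 0, 0, 0, 0, 0, 0, 0.002, 0, 0, 0, 0, 0, 0, 0.002, 0, 0, 0, 0])

```text
t: 22.1
eef_pos: [0.4815, -0.2133, 0.0296]
tcp_rot: [-2.218, -2.22, 0.001]
ft_force: [-8.9, -1.8, 5.7]
finger_gap: -0.0003
gripper_force: 4.7
```

Call:
step_arm(rows=[0, 0, 0.0004, 0, 0, 0, 0, 0, 0, 0.0008, 0, 0, 0, 0, 0, 0, 0.001, 0, 0, 0, 0])

```text
t: 22.4
eef_pos: [0.4817, -0.2133, 0.0295]
tcp_rot: [-2.217, -2.219, 0.003]
ft_force: [-14.4, -4.1, 9.0]
finger_gap: -0.0
gripper_force: 7.2
```

Call:
step_arm(rows=[0, 0, -0.015, 0, 0, 0, 0, 0, 0, -0.03, 0, 0, 0, 0, 0, 0, -0.04, -0.04, 0, 0, 0, 0, 0, -0.05, -0.09, 0, 0, 0, 0, 0, -0.05, -0.14, 0, 0, 0, 0, 0, -0.05, -0.19, 0, 0, 0, 0, 0, -0.05, -0.23, 0, 0, 0, 0, 0, -0.05, -0.23, 0, 0, 0])

```text
t: 23.2
eef_pos: [0.4352, -0.2146, 0.2649]
tcp_rot: [2.213, 2.214, 0.004]
ft_force: [0.3, 0.2, -1.1]
finger_gap: -0.0001
gripper_force: 0.0
```

Run:
```python
from h import *
c=bar();t=cam('scene');b=cam('top')
save('fin.png',np.hstack([cv2.resize(c['image'],(400,300)),cv2.resize(b['image'],(400,300))]))
P=t['P']
for lo,hi in((.07,.085),(.095,.112)):
    m=(P[...,0]>.51)&(P[...,0]<.70)&(P[...,1]>.222)&(P[...,1]<.42)&(P[...,2]<hi)&(P[...,2]>lo);q=P[m]
    A=np.c_[q[:,:2],np.ones(len(q))];print(len(q),np.linalg.lstsq(A,q[:,2],rcond=None)[0].round(3),np.median(q[:,2]))
# square edges seen in wrist near bar
Q=c['P'];I=c['image'].astype(int)
g=(I[...,2]-I[...,0]>=0)&(Q[...,2]>-.002)&(Q[...,2]<.012)&(Q[...,0]>.4)&(Q[...,0]<.57)&(Q[...,1]<-.08)&(Q[...,1]>-.37)
bm=(abs(Q[...,2]-.0155)<.004)&(Q[...,0]>.47)&(Q[...,0]<.56)
for y in(-.14,-.18,-.22,-.26,-.30):
    k=abs(Q[...,1]-y)<.004; print(y,'leg x',np.percentile(Q[g&k][:,0],[2,98]).round(4),'bar',np.percentile(Q[bm&k][:,0],[1,99]).round(4))
for x in(.495,.51,.525):
    k=abs(Q[...,0]-x)<.004; print(x,'leg y',np.percentile(Q[g&k&(Q[...,1]>-.13)][:,1],[2,98]).round(4),'bar',np.percentile(Q[bm&k][:,1],[1,99]).round(4))
```

```text
7556 [[488.1, -307.0, 13.0], [509.9, -199.5, 15.3], [532.1, -112.4, 17.1]] ((510.4014587402344, -210.47149658203125), (45.52915954589844, 198.56900024414062), 0.37145355343818665)
201 [ 0.001 -0.     0.077] 0.07750225201265815
360 [-0.007  0.026  0.101] 0.10377632423428135
-0.14 leg x [0.5353 0.5564] bar [0.488  0.5315]
-0.18 leg x [0.5357 0.5565] bar [0.4883 0.532 ]
-0.22 leg x [0.5361 0.5566] bar [0.4881 0.5321]
-0.26 leg x [0.5364 0.5567] bar [0.4882 0.532 ]
-0.3 leg x [0.5361 0.5561] bar [0.4885 0.5322]
0.495 leg y [-0.1095 -0.0867] bar [-0.3068 -0.1124]
0.51 leg y [-0.1095 -0.0866] bar [-0.307  -0.1125]
0.525 leg y [-0.1095 -0.0866] bar [-0.3064 -0.1125]
```

View pics/fin.png

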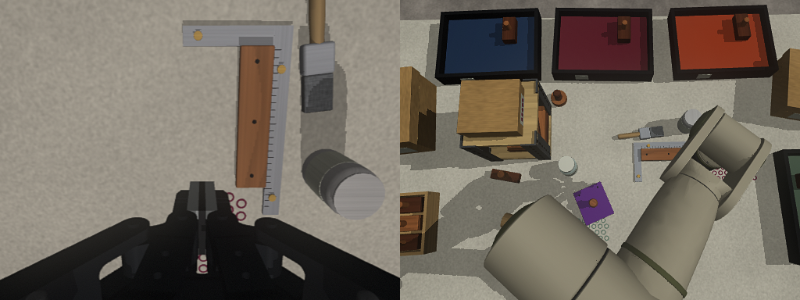

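The bar at (256,120) sits square in the corner, with an even edge along both legs. The stack tops are level at 0.0775 and 0.104 m, and the bystanders are in place. I hand in.

```bash
python3 -c "
from h import *
print(r.close_job())"
```

```text
the job is handed in; nothing more can be done
None
```

I drew the border block out, set it carved face down in the square's inside corner against both legs, and handed the job in at about 23 s. The other three blocks settled level in the rack, and the final top view showed the bystanders in place.

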